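Tighten the glue press with its reversible ratchet lever

ROBOT

A 6-joint arm with a two-finger parallel gripper is mounted at the origin on the work surface. World frame = base frame: x ahead of the robot, y to its left, z up, the work surface at z = 0. Lengths are in m, angles in degrees, forces in N, time in s.
With the tool pointing down it reaches from about 0.35 to 0.875 m from the base axis. Payload 4.2 kg.
Tool frame: the origin (TCP) lies on the centre line of the jaws, within the pads' length; the fingertips stand 11 mm ahead of it and the grasp point (between the pads) lies 8 mm behind it; z points along the fingers, y is the line along which they close (so a half turn about z gives the same grasp; the last joint's range is limited). The gripper opens to 87 mm and grips with 3 to 60 N. Pads are 19 mm wide; open, the fingers measure 117 mm over their backs; the gripper's body (75 mm by 190 mm) begins 51 mm behind the grasp point.
Start: joints at [-58.178, 22.042, 0.453, 0, -68.411, -14.817], TCP at [0.183, -0.598, 0.234] pointing down, gripper open.
Joint ranges: [-179.83, 179.83], [-69.29, 118.12], [-61.27, 80.66], [-181.25, 117.63], [-171.15, -9.14], [-177.46, 177.46]. Speed limits (degrees/s): [159.86, 159.86, 180, 180, 180, 180].

INTERFACE

Orientations are given as a 3x3 rotation matrix whose columns are the frame's x, y, z axes.
In Python, from station import r gives the robot as it stands.
- The arm moves only by the tool servo_tool, never from a script. Its argument "commands" is a list that holds one entry, the list of rows, each a list of 7 numbers: the closure, from 0 (fully open) to 1 (shut), then the shift along the tool's x, y, z in mm, then the turn, a rotation vector about the tool's x, y, z in rad. In form: [[[claw, x, y, z, ax, ay, az], ...]]. A call has exactly 5 rows; each row is the pose to reach, as a shift and turn from the pose commanded when the call began, along the tool's axes at that moment; what a row does not reach only later rows make up. A row lasts 1/10 s, in which the tool goes at most 50 mm and 8.59 degrees, less where a joint would pass 70% of its speed; a pose out of reach is approached as far as the arm can. A call with a gripper value outside its range is refused whole. The fingers move at their own pace and stop on an object; the grip force is fixed at half the most. Time passes only in rows, so rows that repeat a pose let the fingers close, or fill a call up. It gives the time, the measured TCP pose, the force, the opening and the grip force at its end, in the units of the state.
- r.sense(): the state, without advancing time (a new reading comes with each control period).
- r.capture(name): name is "side" or "top"; returns a dict with "pixels" (420x560x3 uint8, red, green, blue), "camera_matrix" (3x3 intrinsics, pixels), "dist" ([k1, k2, p1, p2, k3] as OpenCV has them; the pictures are not rectified), "R" (3x3) and "t" (3): a world point X has camera coordinates R X + t. Camera axes: x right, y down, z forward; pixel columns grow to the right and rows downward; lengths in m; the calibration is good to about 2 mm. A picture is of the moment at which its call begins. There is no depth.
- r.finish_job(): hands the job in; it is judged then, once.
The state is a dict: "time_s": time; "joints": joint angles; "joint_velocities": joint speeds; "effort": joint torques, N m; "tcp_pos": TCP position; "ee_rot": TCP orientation; "wrist_force": force on the tool from outside, world axes, zero at the start; "moment": the same for the moment, N m; "gripper_width": opening from 0.0 (shut) to 1.0 (fully open); "gripper_force": force on a finger pad.
Only numpy, scipy, OpenCV 4.12 (cv2) and the standard library are available. Lean on these libraries where they do the work, as an engineer would, in place of code of your own. Each camera call takes 0.05 s, during which the arm holds its last target. There are 200 camera calls.

TASK

Two boards have just been glued face to face and slipped under the screw press, whose ratchet is still set to loosen. Flip the yellow direction lever to tighten, then work the red-handled ratchet lever back and forth until the pad squeezes the boards firmly: in the end the red grip should take about 15 N of push to swing on, and not much over 20 N at any time, which would crush the boards. Leave the ratchet set to tighten and let go, without disturbing the bottle, screwdriver and offcut lying around.

Things in the scene. Friction and masses are not known exactly. Their poses are not given: they have to be found in the camera images.
- press: Fixed screw press on the bench: steel bed 360 x 300 x 20 mm, two columns (24 mm thick, at y = +115 and -115 mm, tops 215 mm up), green cross-head (75 x 300 mm, top at 145 mm) with the upright screw through its middle. Origin on the bench below the screw's axis; x along the boards, y from column to column, z up.
- boards: The two glued boards, 440 x 85 mm, lying along the press's x axis between the columns, held in the bed. Sawn stock, 45 to 47 mm thick together, so the gap below the pad is 1 to 3.2 mm at the start. Origin: on the underside, 10 mm from its middle.
- screw: Press screw with round steel pad (64 mm). 10 mm a turn, down when turned clockwise seen from above; the ratchet lever rides down with it (at most 6 mm). Origin: centre of the pad's underside, on the axis. Turning it free takes 1.8 Nm; it holds when let go. Once the pad bears, torque climbs, softly at first: about 0.5 Nm more at 1 rad after touching, 1.8 Nm more at 1.9 rad.
- lever (a joint): Angle (rad) of the ratchet lever about the screw. 0: points to the press's -x (to the robot); grows clockwise seen from above (at 0 the grip moves to +y). Stops at the columns, -1.28 and +1.28. Own friction 0.2 Nm; stays where left. 16 teeth: up to 0.39 rad of each working stroke is idle until the pawl catches; slipping back takes under 1 Nm. Push read with the arm stopped: 2 to 5 N below that of the swing.
- grip (a point): Centre of the ratchet lever's red grip sleeve, 170 mm from the screw's axis and 173 mm above the bench at the start. The sleeve is 75 mm long (along the lever), 26 mm wide, 22 mm high; inwards of it is a bare steel shank 20 mm wide and 16 mm high. Free space below and on both sides.
- direction (a joint): Angle (rad) of the yellow thumb lever about its upright pivot, 50 mm from the screw's axis on the ratchet lever's centre line. Grows as its tip swings clockwise seen from above. Negative (-0.2 to -0.38): loosens, drives anticlockwise and slips clockwise. Positive (0.2 to 0.38): tightens, drives clockwise and slips anticlockwise. A spring snaps it over past 0; 1 to 2 N sideways at the tip.
- thumb (a point): Near the outer tip of the yellow thumb lever, a blade 30 mm long, 9 mm thick, 18 mm high on top of the ratchet head, pointing outwards over the lever. The point is on the blade's centre line, 26 mm from its pivot (blade ends at 32 mm), 7 mm below its top edge. The flat head plate, 52 mm wide, lies 13 mm below the point; its top is 186 mm, the blade's top 206 mm above the bench at the start.
- glue_bottle: Red glue bottle with a pointed nozzle, 62 mm across and 190 mm high, standing on the bench (origin under its centre). To be left alone.
- screwdriver: Screwdriver with a yellow handle lying on the bench. To be left alone.
- offcut: Pale wooden offcut, 140 x 60 x 45 mm, lying on the bench (origin under its centre). To be left alone.

How it is judged (in metres and radians):
On the way, in this order (a step that is already met when the one before it is completed fails the run):
1. the direction lever is flipped over to tighten (value of joint direction above 0.12 rad), for 0.2 s.
2. the pad bears on the boards (contact force between screw and boards above 60 N), for 0.1 s.
At the end, for the whole second after the job is handed in: The pad squeezes the boards with 300 to 1250 N (reached with about 14 to 22 N of push at the middle of the red grip while it swings), the ratchet is still set to tighten (direction above 0.12) and everything is let go (contact force between screw and boards between 300 and 1250 N and value of joint direction above 0.12 rad); the robot touches nothing.
It fails at once if the boards are crushed (squeezed with more than 1250 N, which is over 20 N at the red grip) (contact force between screw and boards above 1250 N).
It fails at once if the glue bottle, screwdriver or offcut is moved by more than 30 mm (distance of any of glue_bottle, screwdriver, offcut from where it was at the start of the episode above 0.03 m).
It also fails if it takes over 72 s, if anything falls off the work surface, if the arm or the gripper's body presses on something with over 40 N, if the wrist force passes 120 N, or if a joint passes its speed limit or range.

## Working session

There is one attempt and no reset: what is moved stays moved. The work goes in short steps, Python scripts to look and compute and a tool call to move; the robot and the scene stay as the last step left them, time stands still between calls to the robot, and variables do not carry over. Pictures are saved under pics/ and viewed, at most 10 in all, crops included, and the job is handed in when it is done.

Besides the shell and the picture viewer there is one more tool, called after ">>>" as name(argument=value, ...), one argument or row to a line, values as JSON. servo_tool: Moves the arm, as the interface text tells. Its arguments: {"type":"object","properties":{"commands":{"type":"array","items":{"type":"array","items":{"type":"array","items":{"type":"number"}}}}},"required":["commands"]}

```bash
mkdir -p pics; python3 - <<'E'
from station import r
import cv2,pickle
for n in("side","top"):
    c=r.capture(n); pickle.dump(c,open(n+'.pkl','wb')); cv2.imwrite(f'pics/{n}0.png',cv2.resize(c['pixels'][:,:,::-1],(800,600),interpolation=cv2.INTER_CUBIC))
    print(n,c['t'],(-c['R'].T@c['t']).round(3))
s=r.sense();print(s)
E
```

```text
side [-0.52222241 -0.0068524   1.70650105] [ 0.746 -0.974  1.296]
top [0.01324854 0.53700465 1.32231771] [0.48  0.009 1.344]
{'time_s': 0.1, 'joints': array([-5.81797155e+01,  2.20888123e+01,  3.88421926e-01, -2.20123375e-02,
       -6.84108073e+01, -1.48163830e+01]), 'joint_velocities': array([ 0.00904417, -0.04241038,  0.2050218 ,  0.05415328,  0.09178973,
       -0.06498494]), 'effort': array([-1.31287193e-04, -3.91689348e+01,  1.87934268e+01,  4.23179537e+00,
        1.34837336e-02, -7.62729928e-05]), 'tcp_pos': array([ 0.18263145, -0.59719966,  0.23255719]), 'ee_rot': array([[-9.56326222e-01, -2.92300598e-01, -7.19721815e-04],
       [-2.92301445e-01,  9.56324468e-01,  1.83741147e-03],
       [ 1.51211112e-04,  1.96754049e-03, -9.99998053e-01]]), 'wrist_force': array([ 0.26082085, -0.33477415, -0.5405207 ]), 'moment': array([ 0.00442003, -0.04044471, -0.03151299]), 'gripper_force': 0.0, 'gripper_width': 0.9995312190749077}
```

View pics/side0.png

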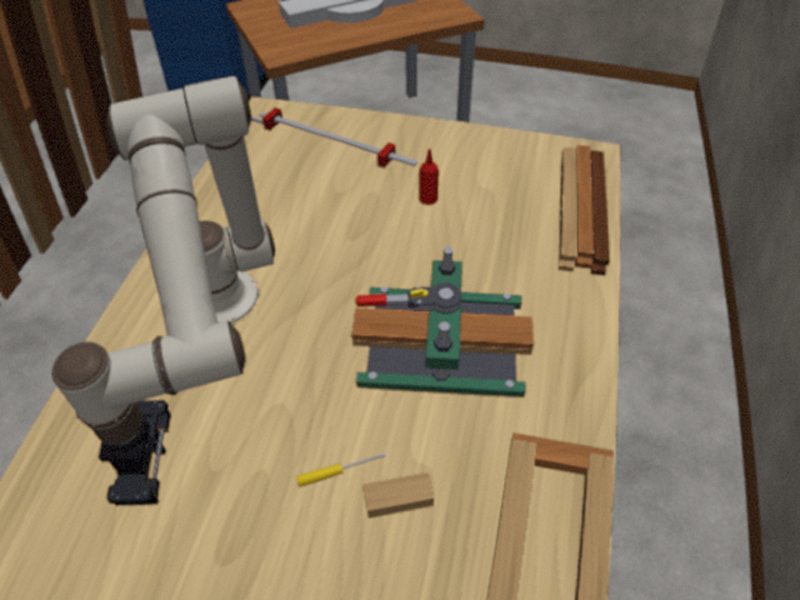

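View pics/top0.png

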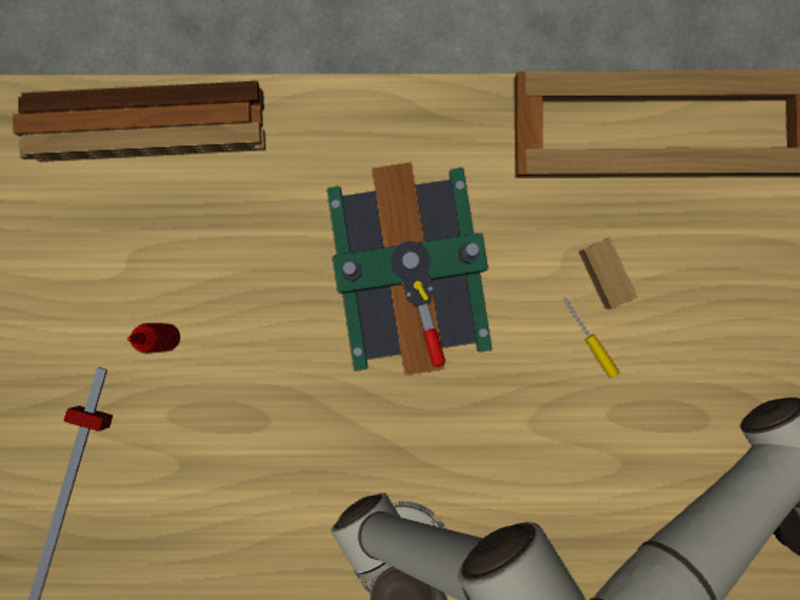

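The side picture shows the press at about (445,300) with the lever pointing toward the robot. In the top picture the screw is at (410,260), the red grip at (434,347) and the yellow thumb at (422,290), so the lever is at a slightly negative angle. I'll enlarge the top view.

```bash
cat > h.py <<'E'
import numpy as np,cv2,pickle
def px2w(c,uv,z):
    u=cv2.undistortPoints(np.array([[uv]],float),c['camera_matrix'],np.array(c['dist'],float))[0,0]
    R,t=np.array(c['R']),np.array(c['t']);o=-R.T@t;d=R.T@np.array([*u,1]);return o+d*(z-o[2])/d[2]
def crop(c,x0,y0,w,h,k,f): cv2.imwrite(f,cv2.resize(c['pixels'][y0:y0+h,x0:x0+w,::-1],None,fx=k,fy=k,interpolation=cv2.INTER_CUBIC))
E
python3 -c "
from h import *
crop(pickle.load(open('top.pkl','rb')),220,155,130,110,6,'pics/c0.png')"
```

```text
(no output)
```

View pics/c0.png

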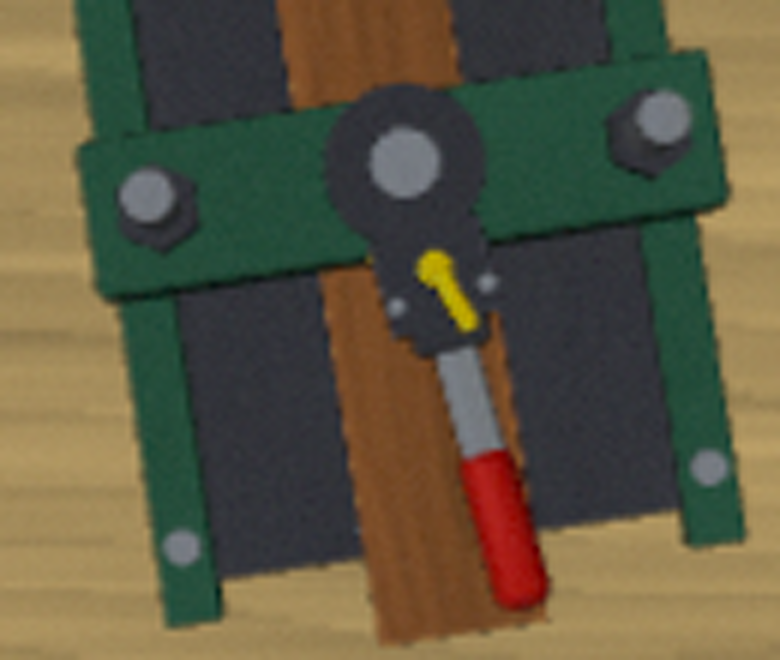

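The crop shows the column tops at (149,195) and (664,118), the thumb pivot at (433,267) with its tip at (469,325), and the red grip running from (487,455) to (522,600), centre about (505,528).

```bash
python3 - <<'E'
from h import *
c=pickle.load(open('top.pkl','rb'))
f=lambda p,z:px2w(c,(p[0]/6+220-.4,p[1]/6+155-.4),z)
A=f((149,195),.215);B=f((664,118),.215);o=(A+B)/2;print('cols',A,B,np.linalg.norm(A-B),o)
ey=(A-B)[:2];ey/=np.linalg.norm(ey);print('psi deg',np.degrees(np.arctan2(-ey[0],ey[1])))
g=f((505,528),.184);p=f((433,267),.206);t=f((469,325),.206)
# bed bolts/lever
for n,q in(('grip',g),('piv',p),('tip',t)):
    d=(q-o)[:2];print(n,q.round(4),np.linalg.norm(d).round(4),np.degrees(np.arctan2(d[1],d[0])))
print(np.degrees(np.arctan2(*(t-p)[[1,0]])))
for n in('scr',(405,162)),: print(f(n[1],.21))
T=pickle.load(open('top.pkl','rb'))
for n,q in(('bottle',(165,338)),('sd tip',(566,300)),('sd h',(615,372)),('off',(608,273))): print(n,px2w(c,(q[0]*.7,q[1]*.7),.04).round(3))
E
```

```text
cols [0.59265125 0.09609565 0.215     ] [ 0.62584031 -0.13035477  0.215     ] 0.22886962959944343 [ 0.60924578 -0.01712956  0.215     ]
psi deg 8.338026918828438
grip [ 0.4453 -0.0613  0.184 ] 0.1698 -164.9285005109598
piv [ 0.5612 -0.0288  0.206 ] 0.0495 -166.3511844030202
tip [ 0.5355 -0.0446  0.206 ] 0.0787 -159.59407452636626
-148.47609369523494
[ 0.60737826 -0.01652811  0.21      ]
bottle [0.461 0.5   0.04 ]
sd tip [ 0.539 -0.351  0.04 ]
sd h [ 0.386 -0.452  0.04 ]
off [ 0.596 -0.441  0.04 ]
```

>>> servo_tool(
  commands=[
    [[1,-33,26,0,0,0,0],[1,-66,53,0,0,0,0],[1,-98,79,0,0,0,0],[1,-131,106,0,0,0,0],[1,-164,132,0,0,0,0]],
  ],
)

```text
time_s: 0.6
tcp_pos: [0.3014, -0.4218, 0.2331]
ee_rot: [[-0.956, -0.292, -0.0], [-0.292, 0.956, 0.001], [0.0, 0.001, -1.0]]
wrist_force: [1.4, -0.4, 0.4]
gripper_width: 0.633
gripper_force: 0.0
```

>>> servo_tool(
  commands=[
    [[1,-33,26,0,0,0,0],[1,-66,53,0,0,0,0],[1,-98,79,0,0,0,0],[1,-131,106,0,0,0,0],[1,-164,132,0,0,0,0]],
  ],
)

```text
time_s: 1.1
tcp_pos: [0.4196, -0.2475, 0.2334]
ee_rot: [[-0.956, -0.293, -0.0], [-0.293, 0.956, 0.0], [0.0, 0.0, -1.0]]
wrist_force: [0.5, -0.4, -0.5]
gripper_width: 0.17
gripper_force: 0.0
```

>>> servo_tool(
  commands=[
    [[1,-40,30,0,0,0,0.01],[1,-80,64,0,0,0,0.02],[1,-120,98,0,0,0,0.04],[1,-163,133,0,0,0,0.04],[1,-163,133,0,0,0,0.04]],
  ],
)

```text
time_s: 1.6
tcp_pos: [0.5384, -0.0707, 0.2329]
ee_rot: [[-0.966, -0.258, 0.0], [-0.258, 0.966, 0.0], [-0.0, 0.0, -1.0]]
wrist_force: [-0.5, 0.5, -0.4]
gripper_width: 0.008
gripper_force: 0.0
```

>>> servo_tool(
  commands=[
    [[1,2,-4,5,0,0,0],[1,2,-4,14,0,0,0],[1,2,-4,22,0,0,0],[1,2,-4,28,0,0,0],[1,2,-4,28,0,0,0]],
  ],
)

```text
time_s: 2.1
tcp_pos: [0.5341, -0.0797, 0.2043]
ee_rot: [[-0.968, -0.252, -0.003], [-0.252, 0.968, -0.0], [0.003, 0.001, -1.0]]
wrist_force: [0.0, -0.1, -0.8]
gripper_width: 0.007
gripper_force: 0.0
```

```bash
python3 - <<'E'
from station import r
from h import *
c=r.capture('top');pickle.dump(c,open('top1.pkl','wb'));crop(c,240,165,100,80,4,'pics/a.png')
d=r.capture('side');crop(d,235,165,140,105,4,'pics/b.png')
a,b=cv2.imread('pics/a.png'),cv2.imread('pics/b.png')
m=np.zeros((420,800,3),np.uint8);m[:320,:400]=a;b=cv2.resize(b,(400,300));m[:300,400:]=b;cv2.imwrite('pics/m1.png',m)
print(r.sense()['tcp_pos'],r.sense()['wrist_force'])
E
```

```text
[ 0.53513465 -0.0794045   0.2055417 ] [-0.3190414   0.10490728  0.2762191 ]
```

View pics/m1.png

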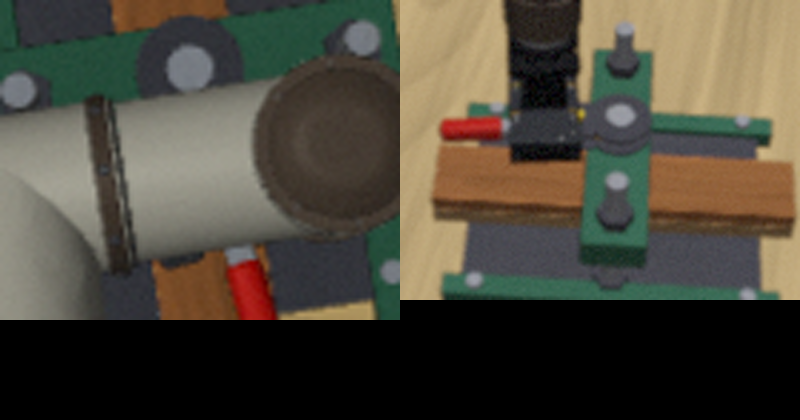

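The arm hides the head in the top view. The side view shows the closed fingers just beside the yellow thumb at about (580,113), not touching it. Next I push sideways.

>>> servo_tool(
  commands=[
    [[1,0,8,0,0,0,0],[1,0,14,0,0,0,0],[1,0,20,0,0,0,0],[1,0,25,0,0,0,0],[1,0,28,0,0,0,0]],
  ],
)

```text
time_s: 2.7
tcp_pos: [0.5281, -0.051, 0.2057]
ee_rot: [[-0.967, -0.255, 0.0], [-0.255, 0.967, 0.0], [-0.0, 0.0, -1.0]]
wrist_force: [0.4, 0.0, -1.9]
gripper_width: 0.005
gripper_force: 0.0
```

>>> servo_tool(
  commands=[
    [[1,0,3,0,0,0,0],[1,0,5,0,0,0,0],[1,0,5,0,0,0,0],[1,0,-10,0,0,0,0],[1,0,-30,0,0,0,0]],
  ],
)

```text
time_s: 3.2
tcp_pos: [0.5361, -0.0811, 0.2057]
ee_rot: [[-0.967, -0.255, 0.0], [-0.255, 0.967, 0.0], [-0.0, 0.0, -1.0]]
wrist_force: [0.1, -0.4, 0.3]
gripper_width: 0.005
gripper_force: 0.0
```

>>> servo_tool(
  commands=[
    [[1,0,0,-10,0,0,0],[1,0,-20,-30,0,0,0],[1,20,-60,-40,0,0,0],[1,50,-100,-40,0,0,0],[1,80,-140,-40,0,0,0]],
  ],
)

```text
time_s: 3.7
tcp_pos: [0.4938, -0.238, 0.2466]
ee_rot: [[-0.967, -0.255, 0.002], [-0.255, 0.967, -0.0], [-0.002, -0.001, -1.0]]
wrist_force: [1.0, 0.1, -0.2]
gripper_width: 0.002
gripper_force: 0.0
```

```bash
python3 - <<'E'
from station import r
from h import *
c=r.capture('top');pickle.dump(c,open('top2.pkl','wb'));crop(c,220,155,130,110,6,'pics/c2.png')
E
```

```text
(no output)
```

View pics/c2.png

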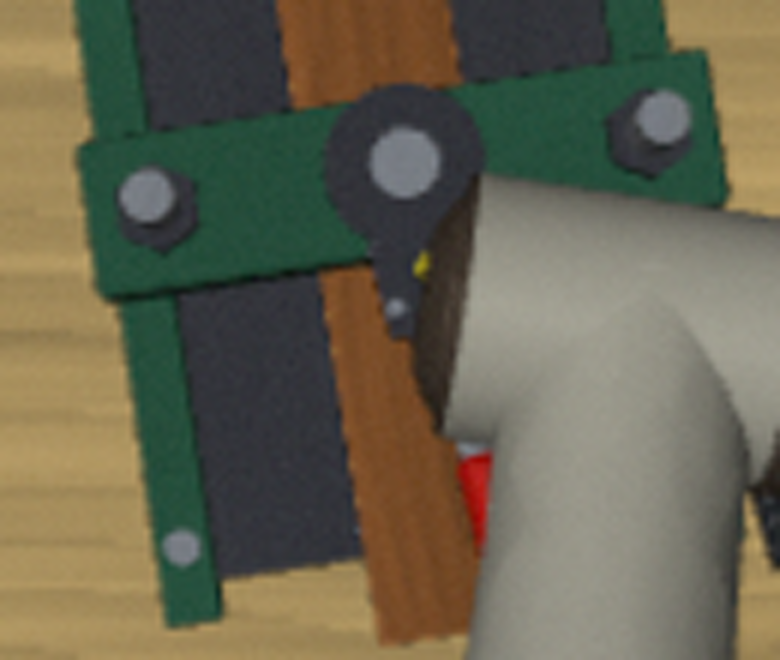

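The arm still hides the tip, but only yellow near the pivot shows to its left at (422,265). The push took the finger face past the flipped position, so the thumb is probably over. I'll move above the grip, open the fingers and check from the side.

>>> servo_tool(
  commands=[
    [[0.6,0,45,0,0,0,0],[0.6,1,90,0,0,0,0],[0.6,1,140,0,0,0,0],[0.6,2,184,0,0,0,0],[0.6,2,184,0,0,0,0]],
  ],
)

```text
time_s: 4.25
tcp_pos: [0.4444, -0.0558, 0.2465]
ee_rot: [[-0.966, -0.259, 0.002], [-0.259, 0.966, 0.001], [-0.002, 0.001, -1.0]]
wrist_force: [-0.8, -0.1, 0.7]
gripper_width: 0.357
gripper_force: 0.0
```

```bash
python3 - <<'E'
from station import r
from h import *
d=r.capture('side');crop(d,230,170,140,105,5,'pics/s3.png')
s=r.sense();print(s['tcp_pos'],s['ee_rot'],s['gripper_width'],s['wrist_force'],s['joints'])
E
```

```text
[ 0.44514451 -0.05727249  0.24656168] [[-9.66087342e-01 -2.58209195e-01  1.80532884e-03]
 [-2.58208650e-01  9.66089028e-01  5.32472753e-04]
 [-1.88159774e-03  4.82636646e-05 -9.99998229e-01]] 0.3721970742216568 [-0.01174537 -0.42559721  0.10551026] [ 1.35225105e+01  3.90014211e+00 -2.16847277e+01 -6.07692544e-03
 -6.43074263e+01 -8.85560550e+01]
```

View pics/s3.png

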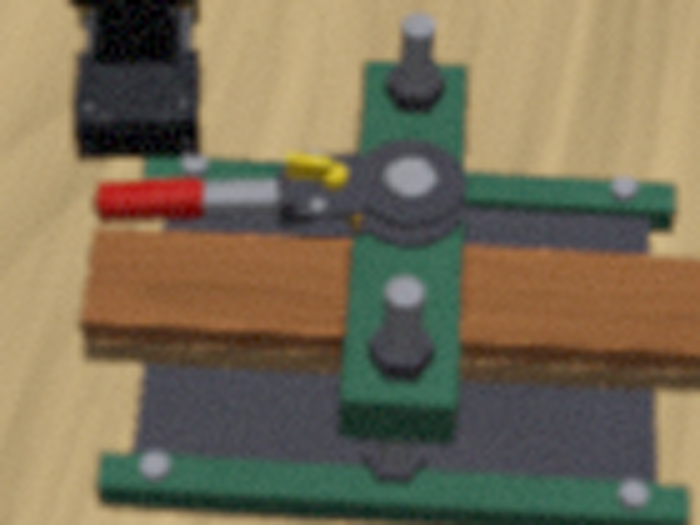

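The side view shows the yellow blade from pivot (337,175) to tip (290,163), now leaning to the far (+y) side, so it's flipped to tighten. The grip runs from (98,202) to (204,196). I'll check where the lever is now.

```bash
python3 - <<'E'
from h import *
from station import r
c=r.capture('side')
for p in((98,202),(204,194),(151,198),(411,176)): print(px2w(c,(p[0]/5+230-.4,p[1]/5+170-.4),.18))
c0=pickle.load(open('side.pkl','rb'))
def cen(c):
    p=c['pixels'].astype(int);m=(p[:,:,0]>120)&(p[:,:,1]<60)&(p[:,:,2]<60);m[:200]=0;m[:,:245]=0;m[225:]=0
    y,x=np.nonzero(m);return x.mean(),y.mean(),len(x)
a,b=cen(c0),cen(c);print(a,b,px2w(c0,a[:2],.175),px2w(c,b[:2],.175))
E
```

```text
[ 0.4128172  -0.07639184  0.18      ]
[ 0.47854652 -0.05460355  0.18      ]
[ 0.44565232 -0.06550844  0.18      ]
[ 0.60751283 -0.00966715  0.18      ]
(np.float64(259.70642201834863), np.float64(208.954128440367), 109) (np.float64(259.8076923076923), np.float64(208.73076923076923), 104) [ 0.44372987 -0.06047882  0.175     ] [ 0.44380373 -0.05947519  0.175     ]
```

>>> servo_tool(
  commands=[
    [[0.52,0,-4,10,0,0,0],[0.52,0,-4,28,0,0,0],[0.52,0,-4,48,0,0,0],[0.52,0,-4,63,0,0,0],[0.52,0,-4,70,0,0,0]],
  ],
)

```text
time_s: 4.85
tcp_pos: [0.4455, -0.0645, 0.1733]
ee_rot: [[-0.968, -0.251, -0.004], [-0.251, 0.968, -0.001], [0.004, 0.0, -1.0]]
wrist_force: [-0.1, -0.9, 0.2]
gripper_width: 0.478
gripper_force: 0.0
```

>>> servo_tool(
  commands=[
    [[0.52,-1,17,0,0,0,0.1],[0.52,-3,34,0,0,0,0.2],[0.52,-8,50,0,0,0,0.3],[0.52,-13,66,0,0,0,0.4],[0.52,-21,82,0,0,0,0.5]],
  ],
)

```text
time_s: 5.35
tcp_pos: [0.4446, 0.0189, 0.1747]
ee_rot: [[-0.969, 0.246, -0.005], [0.246, 0.969, -0.006], [0.003, -0.007, -1.0]]
wrist_force: [1.4, -11.3, -2.9]
gripper_width: 0.481
gripper_force: 5.5
```

>>> servo_tool(
  commands=[
    [[0.52,-1,17,0,0,0,0.1],[0.52,-3,34,0,0,0,0.2],[0.52,-8,50,0,0,0,0.3],[0.52,-13,66,0,0,0,0.4],[0.52,-21,82,0,0,0,0.5]],
  ],
)

```text
time_s: 5.85
tcp_pos: [0.481, 0.0916, 0.1735]
ee_rot: [[-0.731, 0.682, -0.015], [0.682, 0.731, -0.009], [0.005, -0.017, -1.0]]
wrist_force: [-9.6, -7.4, 5.2]
gripper_width: 0.481
gripper_force: 5.8
```

>>> servo_tool(
  commands=[
    [[0.52,-1,17,0,0,0,0.1],[0.52,-3,34,0,0,0,0.2],[0.52,-1,17,0,0,0,0.1],[0.52,0,0,0,0,0,0],[0.52,-1,-17,0,0,0,-0.1]],
  ],
)

```text
time_s: 6.35
tcp_pos: [0.4759, 0.0823, 0.1751]
ee_rot: [[-0.802, 0.598, 0.001], [0.598, 0.802, 0.001], [-0.0, 0.001, -1.0]]
wrist_force: [1.6, 1.2, -1.0]
gripper_width: 0.478
gripper_force: 0.8
```

>>> servo_tool(
  commands=[
    [[0.52,-2,-24,0,0,0,-0.14],[0.52,-7,-47,0,0,0,-0.28],[0.52,-15,-69,0,0,0,-0.42],[0.52,-26,-90,0,0,0,-0.56],[0.52,-40,-110,0,0,0,-0.7]],
  ],
)

```text
time_s: 6.85
tcp_pos: [0.4418, -0.0303, 0.1758]
ee_rot: [[-0.998, -0.061, 0.002], [-0.061, 0.998, 0.001], [-0.002, 0.001, -1.0]]
wrist_force: [1.7, 1.4, -0.1]
gripper_width: 0.481
gripper_force: 0.6
```

>>> servo_tool(
  commands=[
    [[0.52,-2,-24,0,0,0,-0.14],[0.52,-7,-47,0,0,0,-0.28],[0.52,-15,-69,0,0,0,-0.42],[0.52,-26,-90,0,0,0,-0.56],[0.52,-40,-110,0,0,0,-0.7]],
  ],
)

```text
time_s: 7.35
tcp_pos: [0.4877, -0.1384, 0.1754]
ee_rot: [[-0.725, -0.689, 0.0], [-0.689, 0.725, 0.001], [-0.0, 0.0, -1.0]]
wrist_force: [0.1, 2.9, 0.5]
gripper_width: 0.479
gripper_force: 0.6
```

>>> servo_tool(
  commands=[
    [[0.52,-2,-24,0,0,0,-0.14],[0.52,-7,-47,0,0,0,-0.28],[0.52,-13,-66,0,0,0,-0.4],[0.52,-15,-69,0,0,0,-0.42],[0.52,-7,-47,0,0,0,-0.28]],
  ],
)

```text
time_s: 7.85
tcp_pos: [0.5273, -0.1676, 0.1747]
ee_rot: [[-0.515, -0.857, 0.002], [-0.857, 0.515, -0.001], [-0.0, -0.002, -1.0]]
wrist_force: [3.4, 0.5, -1.6]
gripper_width: 0.48
gripper_force: 0.7
```

>>> servo_tool(
  commands=[
    [[0.52,-1,17,0,0,0,0.1],[0.52,-3,34,0,0,0,0.2],[0.52,-8,50,0,0,0,0.3],[0.52,-13,66,0,0,0,0.4],[0.52,-21,82,0,0,0,0.5]],
  ],
)

```text
time_s: 8.35
tcp_pos: [0.4651, -0.1077, 0.1755]
ee_rot: [[-0.863, -0.506, 0.002], [-0.506, 0.863, -0.003], [-0.001, -0.004, -1.0]]
wrist_force: [4.5, -10.5, -6.9]
gripper_width: 0.479
gripper_force: 5.6
```

>>> servo_tool(
  commands=[
    [[0.52,-1,17,0,0,0,0.1],[0.52,-3,34,0,0,0,0.2],[0.52,-8,50,0,0,0,0.3],[0.52,-13,66,0,0,0,0.4],[0.52,-21,82,0,0,0,0.5]],
  ],
)

```text
time_s: 8.85
tcp_pos: [0.4395, -0.0271, 0.1747]
ee_rot: [[-1.0, -0.03, -0.002], [-0.03, 1.0, -0.004], [0.003, -0.004, -1.0]]
wrist_force: [4.5, -10.9, -7.1]
gripper_width: 0.478
gripper_force: 6.1
```

>>> servo_tool(
  commands=[
    [[0.52,-1,17,0,0,0,0.1],[0.52,-3,34,0,0,0,0.2],[0.52,-8,50,0,0,0,0.3],[0.52,-13,66,0,0,0,0.4],[0.52,-21,82,0,0,0,0.5]],
  ],
)

```text
time_s: 9.35
tcp_pos: [0.4544, 0.0532, 0.1739]
ee_rot: [[-0.892, 0.453, -0.012], [0.453, 0.891, -0.01], [0.006, -0.014, -1.0]]
wrist_force: [-2.4, -16.0, -3.0]
gripper_width: 0.481
gripper_force: 7.2
```

>>> servo_tool(
  commands=[
    [[0.52,0,3,0,0,0,0.02],[0.52,0,7,0,0,0,0.04],[0.52,0,10,0,0,0,0.06],[0.52,-1,14,0,0,0,0.08],[0.52,-1,17,0,0,0,0.1]],
  ],
)

```text
time_s: 9.85
tcp_pos: [0.4614, 0.0669, 0.1731]
ee_rot: [[-0.843, 0.538, -0.016], [0.538, 0.843, -0.011], [0.007, -0.017, -1.0]]
wrist_force: [-5.0, -14.1, 1.4]
gripper_width: 0.48
gripper_force: 7.1
```

>>> servo_tool(
  commands=[
    [[0.52,0,3,0,0,0,0.02],[0.52,0,7,0,0,0,0.04],[0.52,0,10,0,0,0,0.06],[0.52,-1,14,0,0,0,0.08],[0.52,-1,17,0,0,0,0.1]],
  ],
)

```text
time_s: 10.35
tcp_pos: [0.47, 0.0803, 0.1726]
ee_rot: [[-0.785, 0.62, -0.019], [0.62, 0.785, -0.012], [0.008, -0.021, -1.0]]
wrist_force: [-8.1, -12.3, 1.9]
gripper_width: 0.482
gripper_force: 7.2
```

>>> servo_tool(
  commands=[
    [[0.52,0,3,0,0,0,0.02],[0.52,0,7,0,0,0,0.04],[0.52,0,10,0,0,0,0.06],[0.52,-1,14,0,0,0,0.08],[0.52,-1,17,0,0,0,0.1]],
  ],
)

```text
time_s: 10.85
tcp_pos: [0.48, 0.0929, 0.1722]
ee_rot: [[-0.719, 0.695, -0.022], [0.695, 0.718, -0.012], [0.007, -0.024, -1.0]]
wrist_force: [-10.4, -11.8, 2.3]
gripper_width: 0.484
gripper_force: 7.6
```

>>> servo_tool(
  commands=[
    [[0.52,0,3,0,0,0,0.02],[0.52,0,7,0,0,0,0.04],[0.52,0,10,0,0,0,0.06],[0.52,-1,14,0,0,0,0.08],[0.52,-1,17,0,0,0,0.1]],
  ],
)

```text
time_s: 11.35
tcp_pos: [0.4919, 0.1044, 0.1717]
ee_rot: [[-0.645, 0.763, -0.023], [0.764, 0.645, -0.012], [0.006, -0.026, -1.0]]
wrist_force: [-12.7, -10.3, 1.9]
gripper_width: 0.477
gripper_force: 7.9
```

>>> servo_tool(
  commands=[
    [[0.52,0,-4,0,0,0,-0.02],[0.52,0,-8,0,0,0,-0.02],[0.52,0,-10,0,0,0,-0.02],[0.52,0,-12,0,0,0,-0.02],[0.52,0,-12,0,0,0,-0.02]],
  ],
)

```text
time_s: 11.85
tcp_pos: [0.487, 0.0988, 0.1735]
ee_rot: [[-0.662, 0.749, -0.012], [0.749, 0.662, -0.007], [0.003, -0.014, -1.0]]
wrist_force: [-6.0, -5.5, 0.8]
gripper_width: 0.479
gripper_force: 4.3
```

>>> servo_tool(
  commands=[
    [[0.52,0,-3,0,0,0,0],[0.52,0,-6,0,0,0,0],[0.52,0,-9,0,0,0,0],[0.52,0,-10,0,0,0,0],[0.52,0,-10,0,0,0,0]],
  ],
)

```text
time_s: 12.35
tcp_pos: [0.4827, 0.0948, 0.1749]
ee_rot: [[-0.663, 0.748, -0.004], [0.748, 0.663, -0.002], [0.001, -0.005, -1.0]]
wrist_force: [-4.7, -4.1, 0.7]
gripper_width: 0.478
gripper_force: 2.9
```

>>> servo_tool(
  commands=[
    [[0.52,0,-2,0,0,0,0],[0.52,0,-4,0,0,0,0],[0.52,0,-5,0,0,0,0],[0.52,0,-5,0,0,0,0],[0.52,0,-5,0,0,0,0]],
  ],
)

```text
time_s: 12.85
tcp_pos: [0.4807, 0.0932, 0.1756]
ee_rot: [[-0.665, 0.747, -0.0], [0.747, 0.665, 0.0], [0.0, -0.0, -1.0]]
wrist_force: [-2.4, -2.7, 0.9]
gripper_width: 0.475
gripper_force: 1.8
```

>>> servo_tool(
  commands=[
    [[0.52,0,-3,0,0,0,0],[0.52,0,-6,0,0,0,0],[0.52,0,-8,0,0,0,0],[0.52,0,-8,0,0,0,0],[0.52,0,-8,0,0,0,0]],
  ],
)

```text
time_s: 13.35
tcp_pos: [0.4753, 0.0882, 0.1759]
ee_rot: [[-0.665, 0.747, 0.001], [0.747, 0.665, 0.001], [-0.0, 0.002, -1.0]]
wrist_force: [-0.2, -0.1, -0.3]
gripper_width: 0.479
gripper_force: 0.0
```

>>> servo_tool(
  commands=[
    [[0.48,0,0,-3,0,0,0],[0.45,0,0,-15,0,0,0],[0.45,0,0,-35,0,0,0],[0.45,0,0,-60,0,0,0],[0.45,0,0,-90,0,0,0]],
  ],
)

```text
time_s: 13.85
tcp_pos: [0.4745, 0.0877, 0.266]
ee_rot: [[-0.665, 0.747, -0.001], [0.747, 0.665, -0.0], [0.001, -0.001, -1.0]]
wrist_force: [0.4, 0.3, -0.3]
gripper_width: 0.551
gripper_force: 0.0
```

>>> servo_tool(
  commands=[
    [[0.45,20,0,-10,0,0,0],[0.45,50,0,-20,0,0,0],[0.45,80,20,-20,0,0,0],[0.45,80,20,-20,0,0,0],[0.45,80,20,-20,0,0,0]],
  ],
)

```text
time_s: 14.35
tcp_pos: [0.4393, 0.1579, 0.2857]
ee_rot: [[-0.67, 0.743, -0.003], [0.743, 0.67, 0.004], [0.005, 0.0, -1.0]]
wrist_force: [0.3, -0.4, 0.8]
gripper_width: 0.551
gripper_force: 0.0
```

```bash
python3 - <<'E'
from station import r
from h import *
d=r.capture('side');crop(d,230,150,150,115,5,'pics/s4.png')
s=r.sense();print(s['tcp_pos'],s['wrist_force'],s['time_s'])
E
```

```text
[0.4393123  0.15731514 0.28548469] [ 0.42515992 -0.39107282 -0.03209125] 14.4
```

View pics/s4.png

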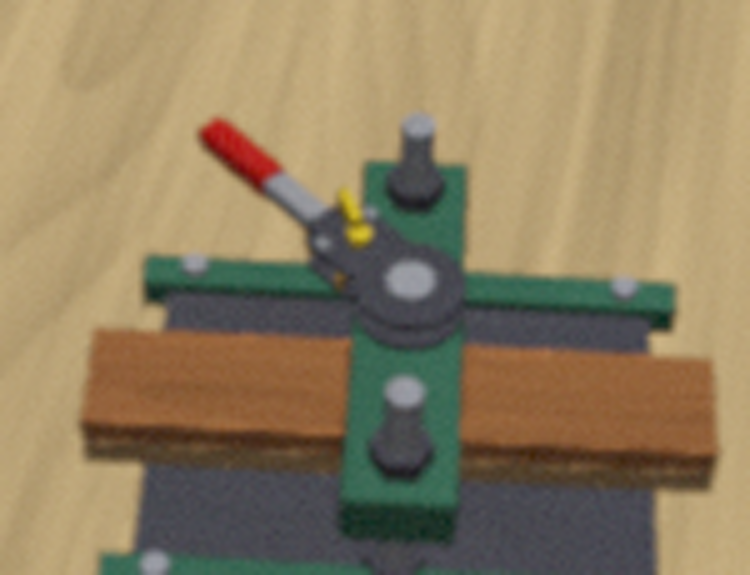

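The lever stands clear of the fingers, with the grip at (240,150). The yellow blade, pivot (360,233) to tip (345,197), is still on the clockwise (tighten) side. I'll hand it in.

```bash
python3 -c "
from station import r
print(r.finish_job())"
```

```text
the job is handed in; nothing more can be done
None
```

I flipped the ratchet to tighten, worked the lever until the red grip took about 16 N to swing on, let go without going near the bottle, screwdriver or offcut, and handed the job in; the hand-in gave no verdict.

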